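Seat the tube in the weld fixture and clamp it through the hand window

ROBOT

A 6-joint arm with a two-finger parallel gripper is mounted at the origin on the work surface; the furniture and walls round the work are solid. World frame = base frame: x ahead of the robot, y to its left, z up, the work surface at z = 0. Lengths are in mm, angles in rad, forces in N, time in s.
With the tool pointing down it reaches from about 350 to 875 mm from the base axis. Payload 4.2 kg.
Tool frame: the origin (TCP) lies at the very end of the fingers, on their centre line; the grasp point (between the pads) lies 19 mm behind it; z points along the fingers, y is the direction in which the jaws open and shut (so a half turn about z gives the same grasp; the last joint's range is limited). The gripper opens to 85 mm and grips with 20 to 120 N. Pads are 22 mm wide; open, the fingers measure 114 mm over their backs; the gripper's body (76 mm by 85 mm) begins 54 mm behind the grasp point. The pads swing forward as they close: fully open they stand 13 mm farther back than shut.
Start: joints at [-1.064, 0.385, 0.008, 0, -1.194, -0.259], TCP at [153.312, -605.883, 231.312] pointing down, gripper open.
Joint ranges: [-3.14, 3.14], [-1.21, 2.06], [-1.07, 1.41], [-3.16, 2.05], [-2.99, -0.16], [-3.1, 3.1]. Speed limits (rad/s): [2.79, 2.79, 3.14, 3.14, 3.14, 3.14].

INTERFACE

Orientations are given as a unit quaternion [x, y, z, w].
In Python, from bench import telemetry, eyes, arm gives the robot as it stands. The module is installed in compiled form; this text tells all that it offers.
- The arm moves only by the tool move_arm, never from a script. Its argument "deltas" is text: rows parted by semicolons, each of 6 numbers parted by spaces: the shift along the tool's x, y, z in cm, then the turn, a rotation vector about the tool's x, y, z in rad. A call has 1 to 12 rows; each row shifts and turns the commanded pose from where the row before left it, along the tool's axes as they then stand; what a row does not reach is not made up. A row lasts 1/8 s, in which the tool goes at most 62.5 mm and 10.7 degrees, less where a joint would pass 70% of its speed; a pose out of reach is approached as far as the arm can. A call is refused whole if a number of a shift passes 6.25 or a number of a turn 0.188, either way. A call with a gripper value outside its range is refused whole. "grip" is the finger opening in cm, from 0 to 8.54, set as the call begins (left out, the last holds). The fingers move at their own pace and stop on an object; the grip force is fixed at half the most. Time passes only in rows, so rows that do not move let the fingers close. It gives the time, the measured TCP pose, the force and the opening at its end, in the units of the state.
- telemetry.read_state(): the state, without advancing time (a new reading comes with each control period).
- eyes.get_image(name): name is "scene" or "top"; returns a dict with "pixels" (480x640x3 uint8, blue, green, red), "range_z" (480x640 float32, mm along the optical axis (not along the pixel's ray), 0 where there is no reading), "fx", "fy", "cx", "cy" (pixels), "origin" and "orientation" of the camera in the world. Camera axes: x right, y up, looking along -z (the intrinsics and any distortion apply to the point x, -y, -z); pixel columns grow to the right and rows downward; lengths in mm; the calibration is good to about 2 mm. A picture is of the moment at which its call begins.
- arm.job_done(): hands the job in, once; it reports no verdict.
Trained networks look in a picture, given as the dict that the camera call returned (one of the last four; its "shot" number tells which), for a name from the list of things; names that differ only in an ending like _2 or _b are one class to them, and where a whole thing is asked for, a point or a joint stands for the part that bears it (a point fixed in the world has none). Each returns a list of dicts, best first, with "p" (0 to 1); they miss things now and then, are a little off and sometimes report something else, mostly with a low value. They report only what shows in the picture. A call takes as long as a camera call.
- eyes.boxes_of(picture, name): "point" ([x, y, z] in mm, in world coordinates, good to about 4 mm: the middle of the surface that is visible of it).
The state is a dict: "clock": time; "joints": joint angles; "joint_vel": joint speeds; "joint_efforts": joint torques, N m; "position": TCP position; "ee_rot": TCP orientation; "contact_force": force on the tool from outside, world axes, zero at the start; "wrist_torque": the same for the moment, N m; "gripper_width": finger opening in mm.
Only numpy, scipy, OpenCV 4.12 (cv2) and the standard library are available. Lean on these libraries where they do the work, as an engineer would, in place of code of your own. Each camera call takes 0.05 s, during which the arm holds its last target.

TASK

The square tube in the welding fixture is not home yet: gently push its free end with shut fingers until the tube is right up against the end stop, leaving it lying in its rail. Then reach through the window of the amber spatter screen and press the red clamp handle fully down, so that the clamp's rubber tip holds the tube there. Pick nothing up, never touch the screen or its frame, and leave the tools and other things on the table where they lie.

Things in the scene. Friction and masses are not known exactly. Their poses are not given: they have to be found in the camera images.
- toggle_clamp: hold-down clamp with a red handle on a dark plate 150x110 mm, fixed to the table. Origin: on the table under the clamp. x points along the lowered handle, roughly towards the robot; y along the tube from the end stop to the loading end, roughly to the robot's right; z up. All sizes in mm below named 'clamp frame' are in this frame. Plate top z = 10. The arm reaches over the tube at y = 0.
- work_tube: bright square tube 30x30 mm, 180 mm long, 0.3 to 0.6 kg, loose, lying on plate and rail, top at z = 40. Origin: centre of its underside; y along it, as the clamp's y. Fully home (end on the stop) its origin is at y = 25 and its free end at y = 115 mm, clamp frame, 8 mm out of the lips in the open. It starts 30 to 55 mm short of that.
- locating_rail: rail that holds the tube at x = -66 mm (clamp frame, also its own frame), top z = 10: fence bar with face at x = -81, two short steel pins, and two bolted aluminium lips 12 mm high from y = 59 to 107. About 1 mm of play: the tube can only slide along y. Fixed with the clamp.
- end_stop: the end stop: bolted aluminium block 46 mm wide, 20 mm thick, from z = 10 to 36 mm, fixed with the clamp; its frame is the clamp frame. Rigid, set to length: do not ram it.
- stop_face (a point): middle of the face of the end stop (aluminium block 46 mm wide, 26 mm high), at x = -66, y = -65, z = 25 mm in the clamp's frame; the tube's end comes to rest on it
- spatter_screen: the guard: tilted amber panel in a dark steel frame on four legs, fixed with the clamp, over the red handle on the robot's side. Its frame is the clamp frame. Panel y = -68 to 68 mm, rising from x = 142, z = 99 (nearest the robot) to x = -10, z = 163; 4 mm thick, frame bars 10 mm. Must not be touched.
- window (a point): centre of the screen's hand window: x = 75, y = 0, z = 127 mm in the clamp frame. The window is 100 mm long up the slope (x = 28 to 121, z = 146 to 107) and 68 mm wide (y = -34 to 34), less a black rubber edging that takes 4 mm on every side. The way in is from above.
- lever_pad (a point): point on top of the red grip (22 mm thick), 27 mm from its end; moves with the handle. Handle fully down: x = 88, y = 0, z = 91 mm (clamp frame), about 31 mm below the window's plane; the grip's top then runs from x = 28, z = 82 to x = 110, z = 94. Raised by 0.5 the grip's end is only at x = 77 (z = 154): follow its swing, or press straight down at x = 50 to 70.
- toggle_clamp_handle (a joint): angle of the red handle, rad: 0 = fully down (end of travel), positive = raised. Starts at 0.36 to 0.50, its end up in the window. Turns about a level axis along y at x = -24, z = 60 mm (clamp frame), stays where it is left; needs about 3 N down on the grip, some 10 N in the last 0.03 as the rubber tip squeezes onto the tube. Let go there, it springs back to about 0.02.
- spindle: black rubber tip, 16 mm across, on a steel stud in the clamp's arm, over the tube at x = -66, y = 0 mm (clamp frame). It comes down on the tube as the handle goes down; 10 mm or more above it at the start. Its frame coincides with the clamp frame when the handle is down.
- hex_key: bystander: black hex key, 117 mm long; origin at the centre of its underside. Leave it.
- strip_1: bystander: bent bright strip offcut, 77 mm long; origin at the centre of its underside. Leave it.
- tape_measure: bystander: yellow and black tape measure, 64x71x34 mm; origin at the centre of its underside. Leave it.
- marker_r: bystander: white marker with red ends, 130 mm long; origin at the centre of its underside. Leave it.
- paste_tin: bystander: red and white tin, 68 mm across, 35 high; origin at the centre of its underside. Leave it.
- weld_magnet_1: bystander: red arrow-shaped welding magnet, 64x80x16 mm; origin at the centre of its underside. Leave it.
- side_cutters: bystander: side cutters with blue handles, 157 mm long; origin at the centre of its underside. Leave it.
- bench_vice_top (a point): blue bench vice beside the fixture, on its right, fixed, never moves; an obstacle. In the robot's frame it fills x = 0.46 to 0.60, y = -0.27 to 0.00 m; 118 mm high, 160 mm at its jaws (y below -0.14). This point is its top. The room to push the tube lies behind it, beyond x = 0.60.

How it is judged:
By the outcome, as a careful person would: the job done as asked, in the order asked, and still so for the second after the job is handed in, with the robot touching nothing.
It also fails if it takes over 45 s, if anything falls off the work surface, if the arm or the gripper's body presses on something with over 40 N, if the wrist force passes 120 N, or if a joint passes its speed limit or range.

## Working session

There is one attempt and no reset: what is moved stays moved. The work goes in short steps, Python scripts to look and compute and a tool call to move; the robot and the scene stay as the last step left them, time stands still between calls to the robot, and variables do not carry over. Pictures are saved under pics/ and viewed, and the job is handed in when it is done.

Besides the shell and the picture viewer there is one more tool, called after "Request:" as name(argument=value, ...) on one line, values as JSON. move_arm: Moves the arm, as the interface text tells. Its arguments: {"type":"object","properties":{"deltas":{"type":"string"},"grip":{"type":"number"}},"required":["deltas"]}

```bash
mkdir -p pics; cat > h.py <<'E'
import numpy as np, cv2
from scipy.spatial.transform import Rotation as R
from bench import telemetry, eyes, arm
def shot(n,f=None):
    p=eyes.get_image(n)
    if f: cv2.imwrite('pics/'+f,p['pixels'])
    return p
def cloud(p):
    z=p['range_z'].astype(float);v,u=np.mgrid[0:480,0:640]
    c=np.stack([(u-p['cx'])/p['fx']*z,-(v-p['cy'])/p['fy']*z,-z],-1)
    w=c@R.from_quat(p['orientation']).as_matrix().T+np.array(p['origin'])
    w[z<=0]=np.nan
    return w
E
python3 - <<'E'
from h import *
s=telemetry.read_state();print({k:np.round(v,3) for k,v in s.items()})
for n in('scene','top'):
    p=shot(n,n+'1.png');print(n,p['fx'],p['fy'],p['cx'],p['cy'],p['origin'],p['orientation'],[k for k in p])
    np.save(n+'1.npy',cloud(p))
    for o in('toggle_clamp','work_tube','end_stop','spatter_screen','lever_pad','locating_rail','spindle','stop_face','window'):
        try:print(o,[(np.round(b['point']),round(b['p'],2)) for b in eyes.boxes_of(p,o)][:2])
        except Exception as e:print(o,e)
E
```

```text
{'clock': np.float64(0.0), 'joints': array([-1.064e+00,  3.860e-01,  7.000e-03, -1.000e-03, -1.194e+00,
       -2.590e-01]), 'joint_vel': array([ 0.001, -0.   ,  0.002, -0.001, -0.001, -0.001]), 'joint_efforts': array([ 0.0000e+00, -3.9229e+01,  1.8840e+01,  4.1860e+00, -4.0000e-03,
        0.0000e+00]), 'position': array([ 153.194, -605.332,  230.214]), 'ee_rot': array([-0.124,  0.992,  0.001, -0.   ]), 'contact_force': array([ 0.828, -1.046, -0.751]), 'wrist_torque': array([-0.025, -0.006, -0.072]), 'gripper_width': np.float64(85.521)}
scene 483.20468931401103 483.20468931401103 313.512718986484 231.39189606973306 [626.98954972 480.32326077 879.89717554] [0.04411147 0.29507053 0.94660828 0.1221488 ] ['pixels', 'range_z', 'fx', 'fy', 'cx', 'cy', 'origin', 'orientation', 'shot']
toggle_clamp [(array([566., 119.,  74.]), 0.79), (array([521., 114., 126.]), 0.6)]
work_tube [(array([650.,  50.,  45.]), 0.8), (array([524., 114., 127.]), 0.24)]
end_stop [(array([617., 200.,  33.]), 0.6)]
spatter_screen [(array([521., 116., 129.]), 0.78)]
lever_pad [(array([513.,  98., 134.]), 0.74)]
locating_rail [(array([635.,  68.,  17.]), 0.58)]
spindle [(array([636., 118.,  74.]), 0.54), (array([620., 199.,  32.]), 0.18)]
stop_face [(array([618., 195.,  34.]), 0.87)]
window [(array([521., 115., 127.]), 0.98)]
top 448.1166140393465 448.1166140393465 320.69713708115734 234.80559817508498 [ 197.28951628 -205.86872229  881.24396714] [ 0.18777215 -0.10558717 -0.45412199  0.86450343] ['pixels', 'range_z', 'fx', 'fy', 'cx', 'cy', 'origin', 'orientation', 'shot']
toggle_clamp [(array([552.,  87., 136.]), 0.72)]
work_tube [(array([651.,  12.,  41.]), 0.87)]
end_stop []
spatter_screen [(array([545.,  82., 145.]), 0.61)]
lever_pad [(array([508.,  86., 134.]), 0.86)]
locating_rail [(array([630.,  37.,  24.]), 0.59)]
spindle []
stop_face [(array([512.,  93., 135.]), 0.62)]
window [(array([546.,  83., 144.]), 0.76)]
```

View pics/scene1.png

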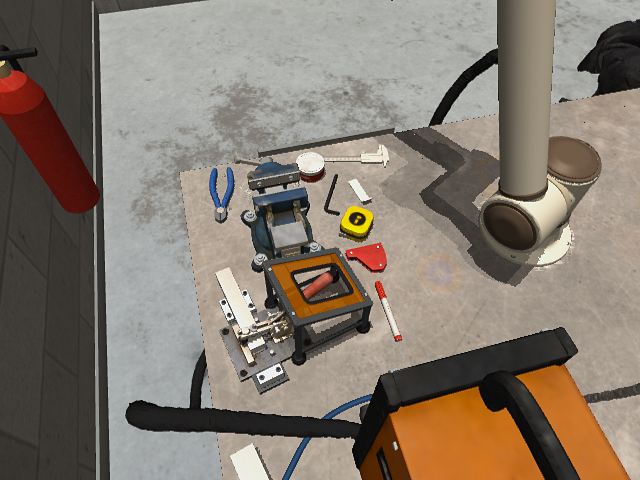

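View pics/top1.png

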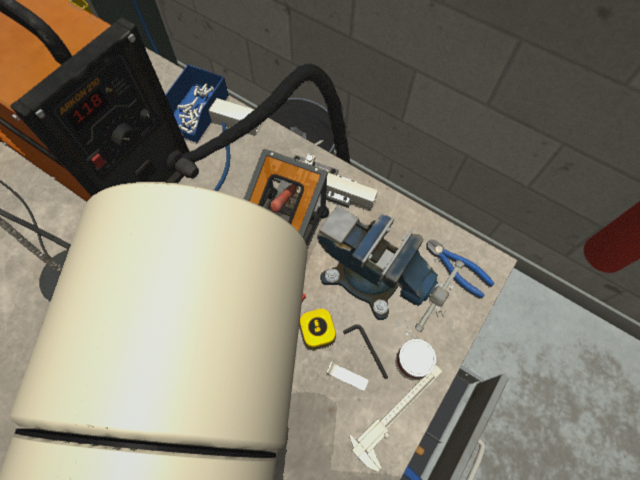

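```bash
python3 - <<'E'
from h import *
im=cv2.imread('pics/scene1.png');c=im[230:400,190:390];cv2.imwrite('pics/c1.png',cv2.resize(c,None,fx=4,fy=3.5,interpolation=cv2.INTER_CUBIC))
im=cv2.imread('pics/top1.png');c=im[140:260,230:390];cv2.imwrite('pics/c2.png',cv2.resize(c,None,fx=5,fy=5,interpolation=cv2.INTER_CUBIC))
w=np.load('scene1.npy')
# tube top points
m=(abs(w[...,2]-40)<4)&(w[...,0]>590)&(w[...,0]<720)&(w[...,1]>-80)&(w[...,1]<200)
v,u=np.nonzero(m);print(len(u))
P=w[m][:,:2]
k=np.zeros(m.shape,np.uint8);k[m]=255
n,l,st,ce=cv2.connectedComponentsWithStats(k)
for i in range(1,n):
    if st[i,4]>30:
        Q=w[l==i];r=cv2.minAreaRect(Q[:,:2].astype(np.float32));print(st[i],r,cv2.boxPoints(r).round(1).tolist(),np.median(Q[:,2]))
E
```

```text
1209
[215 267  40  62 951] ((655.515869140625, 29.430644989013672), (30.050735473632812, 137.22596740722656), 12.23559284210205) [[626.2999877929688, 93.30000305175781], [655.4000244140625, -40.79999923706055], [684.7000122070312, -34.400001525878906], [655.7000122070312, 99.69999694824219]] 38.76081666838911
[247 334  18  17 183] ((634.0010986328125, 128.8343963623047), (29.686965942382812, 23.31825828552246), 9.451395034790039) [[617.4000244140625, 137.89999389648438], [621.2999877929688, 114.9000015258789], [650.5999755859375, 119.80000305175781], [646.7000122070312, 142.8000030517578]] 38.707598526907645
[258 372  10   8  31] ((633.725830078125, 194.31698608398438), (18.611652374267578, 7.803424835205078), 20.44567108154297) [[623.5999755859375, 194.6999969482422], [626.4000244140625, 187.39999389648438], [643.7999877929688, 193.89999389648438], [641.0999755859375, 201.1999969482422]] 37.96935499202641
```

View pics/c1.png

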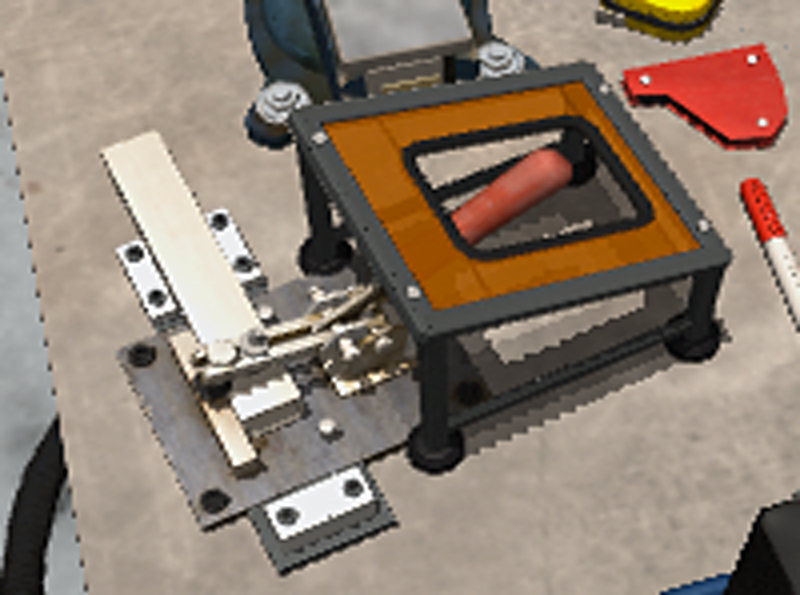

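View pics/c2.png

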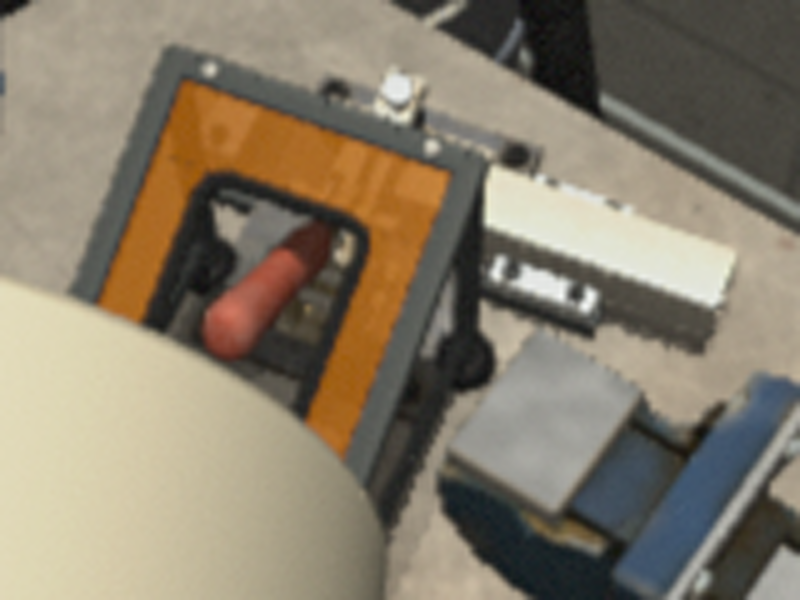

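```bash
cat >> h.py <<'E'
def T(x,y,z,o,th):  # clamp->world; th: angle of clamp y from -y world toward +x
    ey=np.array([np.sin(th),-np.cos(th)]);ex=np.array([-np.cos(th),-np.sin(th)])
    q=np.array(o)+x*ex+y*ey
    return np.array([q[0],q[1],z])
def proj(p,X):
    c=R.from_quat(p['orientation']).as_matrix().T@(np.array(X)-np.array(p['origin']))
    return p['cx']+p['fx']*c[0]/-c[2], p['cy']-p['fy']*c[1]/-c[2]
E
python3 - <<'E'
from h import *
w=np.load('scene1.npy')
th=np.radians(12.24)
ey=np.array([np.sin(th),-np.cos(th)]);ex=np.array([-np.cos(th),-np.sin(th)])
# axis x=-66 through tube centre
tc=np.array([655.5,29.43]); 
A=np.einsum('...i,i',w[...,:2]-tc,ex)-66; B=np.einsum('...i,i',w[...,:2]-tc,ey)
free=137.226/2
for zl,zh,n in((33,40,'stop'),(18,26,'lips')):
    m=(w[...,2]>zl)&(w[...,2]<zh)&(abs(A+66)<45)
    if n=='stop': m&=(B<-100)&(B>-260)
    else: m&=(abs(A+66)>16)&(B>-80)&(B<100)
    a,b=A[m],B[m]
    k=np.zeros(m.shape,np.uint8);k[m]=255
    N,l,st,_=cv2.connectedComponentsWithStats(k)
    for i in range(1,N):
        if st[i,4]>15:
            q=l==i;print(n,st[i],A[q].min().round(1),A[q].max().round(1),B[q].min().round(1),B[q].max().round(1),np.median(w[q][:,2]).round(1))
print('free',free)
E
```

```text
stop [248 338  17  15  98] -85.2 -51.4 -112.9 -100.1 38.5
stop [256 364  27  20 248] -89.5 -43.6 -176.1 -155.9 35.1
lips [241 289  15  23 121] -49.3 -37.7 -32.9 16.6 21.3
lips [219 299  15  22 151] -95.6 -82.1 -32.9 15.3 21.2
lips [254 317   5   6  17] -49.2 -42.6 -59.2 -49.8 23.4
free 68.613
```

```bash
cat >> h.py <<'E'
TH=np.radians(12.24); O=(571.75,104.2)
def C(x,y,z): return T(x,y,z,O,TH)
def inv(X):
    d=np.array(X[:2])-np.array(O);return np.array([d@[-np.cos(TH),-np.sin(TH)],d@[np.sin(TH),-np.cos(TH)],X[2]])
E
python3 - <<'E'
from h import *
w=np.load('scene1.npy')
for n in('scene','top'):
    p=shot(n);im=p['pixels'].copy();im=cv2.resize(im,None,fx=4,fy=4,interpolation=cv2.INTER_CUBIC)
    def line(pts,col):
        q=np.array([[np.add(proj(p,C(*a)),.5) for a in pts]])*4
        cv2.polylines(im,[q.astype(np.int32).reshape(-1,1,2)],True,col,1)
    line([(28,-34,146),(28,34,146),(121,34,107),(121,-34,107)],(255,0,0))
    line([(-10,-68,163),(-10,68,163),(142,68,99),(142,-68,99)],(0,255,0))
    line([(-51,159.3,40),(-81,159.3,40),(-81,-20.7,40),(-51,-20.7,40)],(255,0,255))
    line([(-43,-65,36),(-89,-65,36),(-89,-85,36),(-43,-85,36)],(255,255,0))
    c=im[4*230:4*400,4*190:4*390] if n=='scene' else im[4*140:4*280,4*220:4*400]
    cv2.imwrite('pics/o_%s.png'%n,c)
q=w.reshape(-1,3);q=q[~np.isnan(q[:,0])]
m=(q[:,0]>600)&(q[:,0]<760)&(q[:,1]>-200)&(q[:,1]<150)&(q[:,2]>45)
print(m.sum(),q[m][:,2].max() if m.any() else 0)
m=(q[:,1]>-200)&(q[:,1]<100)&(q[:,2]>60)&(q[:,0]>620);print(np.percentile(q[m][:,0],[0,5,50]) if m.any() else None)
for a in((-66,190,250),(-66,159,20),(70,0,200)):print(a,C(*a))
E
```

```text
436 87.9689888621374
None
(-66, 190, 250) [676.53104704 -67.48847422 250.        ]
(-66, 159, 20) [669.95882663 -37.19316239  20.        ]
(70, 0, 200) [503.34123135  89.35950231 200.        ]
```

View pics/o_scene.png

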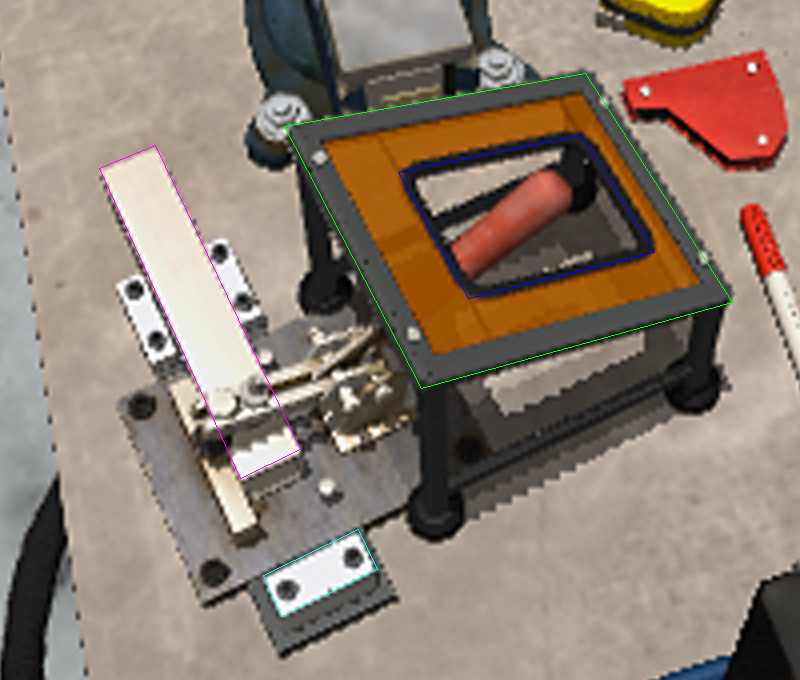

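View pics/o_top.png

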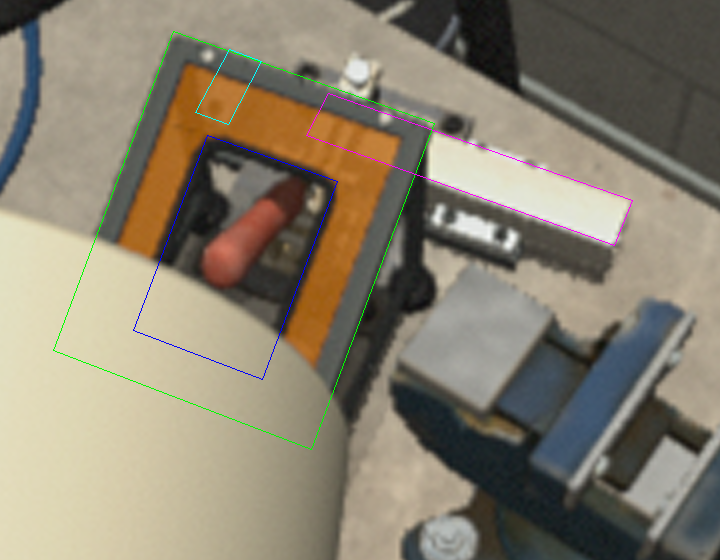

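```bash
cat >> h.py <<'E'
def Rt():  # target tool orientation: x=ey, z down
    ey=np.array([np.sin(TH),-np.cos(TH),0]);z=np.array([0,0,-1.]);return np.stack([ey,np.cross(z,ey),z],1)
def plan(goal,n,Rg=None):
    s=telemetry.read_state();p=np.array(s['position']);Rc=R.from_quat(s['ee_rot'])
    Rg=R.from_matrix(Rt() if Rg is None else Rg);rv=(Rc.inv()*Rg).as_rotvec()
    st=(np.array(goal)-p)/n
    rows=[]
    for i in range(n):
        Ri=Rc*R.from_rotvec(rv*i/n);rows.append(np.r_[Ri.inv().apply(st)/10,rv/n])
    print('rotvec',rv.round(3));print('; '.join(' '.join('%.2f'%v if k<3 else '%.3f'%v for k,v in enumerate(r)) for r in rows))
E
python3 - <<'E'
from h import *
plan(C(-66,200,250),18)
E
```

```text
rotvec [ 0.     0.    -1.537]
-3.55 2.13 -0.10 0.000 0.000 -0.085; -3.72 1.82 -0.10 0.000 0.000 -0.085; -3.86 1.50 -0.10 0.000 0.000 -0.085; -3.97 1.16 -0.10 0.000 0.000 -0.085; -4.06 0.82 -0.10 0.000 0.000 -0.085; -4.11 0.47 -0.10 0.000 0.000 -0.085; -4.14 0.12 -0.10 0.000 0.000 -0.085; -4.13 -0.24 -0.10 0.000 0.000 -0.085; -4.10 -0.59 -0.10 0.000 0.000 -0.085; -4.03 -0.93 -0.10 0.000 0.000 -0.085; -3.94 -1.27 -0.10 0.000 0.000 -0.085; -3.82 -1.61 -0.10 0.000 0.000 -0.085; -3.67 -1.93 -0.10 0.000 0.000 -0.085; -3.49 -2.23 -0.10 0.000 0.000 -0.085; -3.28 -2.52 -0.10 0.000 0.000 -0.085; -3.06 -2.79 -0.10 0.000 0.000 -0.085; -2.81 -3.04 -0.10 0.000 0.000 -0.085; -2.54 -3.27 -0.10 0.000 0.000 -0.085
```

Request:
move_arm(deltas="-3.55 2.13 -0.3 0 0 -0.085; -3.72 1.82 -0.3 0 0 -0.085; -3.86 1.5 -0.3 0 0 -0.085; -3.97 1.16 -0.3 0 0 -0.085; -4.06 0.82 -0.2 0 0 -0.085; -4.11 0.47 -0.2 0 0 -0.085; -4.14 0.12 -0.1 0 0 -0.085; -4.13 -0.24 -0.1 0 0 -0.085; -4.1 -0.59 0 0 0 -0.085; -4.03 -0.93 0 0 0 -0.085; -3.94 -1.27 0 0 0 -0.085; -3.82 -1.61 0 0 0 -0.085", grip=0)

```text
clock: 2.6
position: [505.1, -253.2, 249.5]
ee_rot: [-0.593, 0.805, -0.0, 0.0]
contact_force: [-0.1, 0.0, 0.9]
gripper_width: 0.1
```

```bash
python3 - <<'E'
from h import *
plan(C(-66,200,235),6)
print(telemetry.read_state()['gripper_width'])
E
```

```text
rotvec [-0.    -0.    -0.514]
-3.66 -1.90 0.24 -0.000 -0.000 -0.086; -3.48 -2.20 0.24 -0.000 -0.000 -0.086; -3.28 -2.49 0.24 -0.000 -0.000 -0.086; -3.05 -2.76 0.24 -0.000 -0.000 -0.086; -2.81 -3.01 0.24 -0.000 -0.000 -0.086; -2.54 -3.24 0.24 -0.000 -0.000 -0.086
0.10660187261632711
```

Request:
move_arm(deltas="-3.66 -1.9 0 0 0 -0.086; -3.48 -2.2 0 0 0 -0.086; -3.28 -2.5 0 0 0 -0.086; -3.05 -2.76 0 0 0 -0.086; -2.8 -3 0 0 0 -0.086; -2.54 -3.24 0 0 0 -0.086; 0 0 0 0 0 0; 0 0 0 0 0 0")

```text
clock: 3.6
position: [677.7, -78.9, 249.0]
ee_rot: [0.778, -0.628, -0.0, 0.0]
contact_force: [-0.4, -0.8, 0.1]
gripper_width: 0.2
```

```bash
python3 - <<'E'
from h import *
s=telemetry.read_state();print(s['position'],s['joints'].round(2) if hasattr(s['joints'],'round') else s['joints'],inv(s['position']))
plan(C(-66,195,20),6)
shot('scene','s2.png')
E
```

```text
[677.65772645 -78.87654078 249.01921118] [ 0.12  0.47  0.19  0.   -1.29  0.09] [-64.68671679 201.36805848 249.01921118]
rotvec [ 0.001  0.    -0.001]
-0.11 -0.03 3.82 0.000 0.000 -0.000; -0.11 -0.02 3.82 0.000 0.000 -0.000; -0.11 -0.02 3.82 0.000 0.000 -0.000; -0.11 -0.02 3.82 0.000 0.000 -0.000; -0.11 -0.02 3.82 0.000 0.000 -0.000; -0.11 -0.02 3.82 0.000 0.000 -0.000
```

View pics/s2.png

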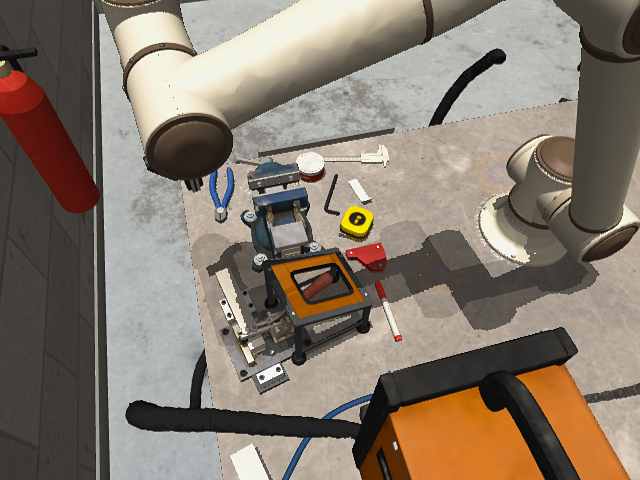

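Request:
move_arm(deltas="0 0 3.7 0 0 0; 0 0.1 3.7 0 0 0; 0 0 3.7 0 0 0; 0 0 3.7 0 0 0; 0 0 0 0 0 0")

```text
clock: 4.28
position: [674.2, -80.1, 98.5]
ee_rot: [0.778, -0.629, -0.003, 0.002]
contact_force: [-0.9, 0.5, 0.2]
gripper_width: 0.2
```

```bash
python3 - <<'E'
from h import *
s=telemetry.read_state();print(inv(s['position']))
shot('scene','s3.png');shot('top','t3.png')
E
```

```text
[-61.0840004  201.81798967  98.48830188]
```

View pics/s3.png

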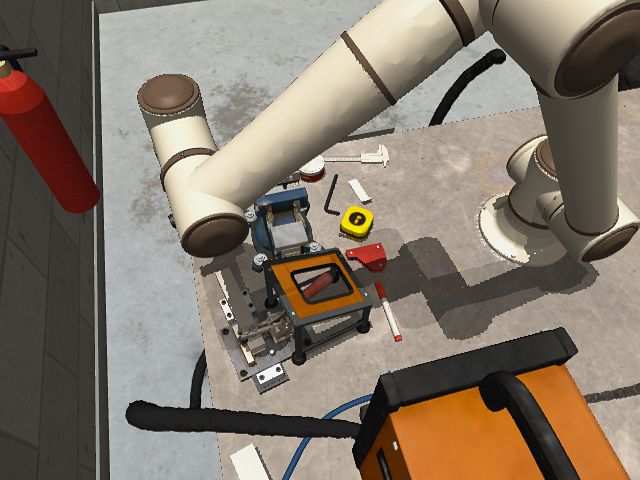

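View pics/t3.png

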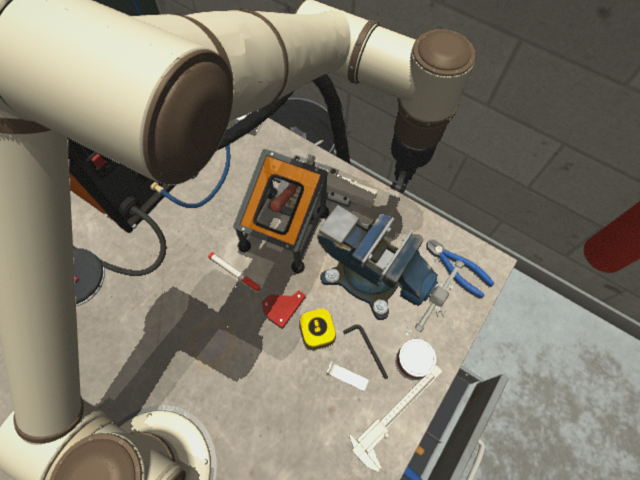

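Request:
move_arm(deltas="0 -0.2 2.6 0 0 0; 0 -0.2 2.6 0 0 0; 0 0 2.6 0 0 0; 0 0 0 0 0 0; 0 0 0 0 0 0")

```text
clock: 5.0
position: [682.6, -78.2, 26.0]
ee_rot: [0.778, -0.628, 0.002, -0.001]
contact_force: [0.6, 1.0, -0.0]
gripper_width: -0.0
```

```bash
python3 - <<'E'
from h import *
s=telemetry.read_state();print(inv(s['position']));plan(C(-66,175,20),3)
E
```

```text
[-69.69210457 201.7999975   25.98908961]
rotvec [-0.004 -0.001 -0.   ]
-0.89 0.12 0.20 -0.001 -0.000 -0.000; -0.89 0.12 0.20 -0.001 -0.000 -0.000; -0.89 0.12 0.20 -0.001 -0.000 -0.000
```

Request:
move_arm(deltas="0 0 0.2 0 0 0; 0 0 0.2 0 0 0; 0 0 0 0 0 0; 0 0 0 0 0 0")

```text
clock: 5.5
position: [681.0, -78.1, 19.4]
ee_rot: [0.778, -0.628, 0.0, -0.0]
contact_force: [-0.8, 0.0, -0.2]
gripper_width: 0.1
```

```bash
python3 - <<'E'
from h import *
s=telemetry.read_state();print(inv(s['position']));plan(C(-66,175,20),3)
E
```

```text
[-68.11615594 201.30532809  19.38793195]
rotvec [-0.    -0.    -0.001]
-0.88 0.07 -0.02 -0.000 -0.000 -0.000; -0.88 0.07 -0.02 -0.000 -0.000 -0.000; -0.88 0.07 -0.02 -0.000 -0.000 -0.000
```

Request:
move_arm(deltas="-0.9 0.1 0 0 0 0; -0.9 0.1 0 0 0 0; -0.8 0 0 0 0 0; -0.4 0 0 0 0 0; -0.3 0 0 0 0 0; -0.3 0 0 0 0 0; -0.3 0 0 0 0 0; -0.3 0 0 0 0 0; -0.3 0 0 0 0 0; 0 0 0 0 0 0")

```text
clock: 6.75
position: [669.4, -34.1, 19.4]
ee_rot: [0.778, -0.628, -0.0, -0.0]
contact_force: [0.7, -1.9, -0.6]
gripper_width: -0.1
```

```bash
cat > look.py <<'E'
from h import *
import sys
s=telemetry.read_state();print('tcp',inv(s['position']),np.round(s['contact_force'],1))
p=shot('scene',sys.argv[1]+'.png');w=cloud(p)
ex=np.array([-np.cos(TH),-np.sin(TH)]);ey=np.array([np.sin(TH),-np.cos(TH)])
A=(w[...,:2]-O)@ex;B=(w[...,:2]-O)@ey
m=(abs(A+66)<13)&(w[...,2]>36)&(w[...,2]<43)&(B>-62)&(B<200)
b=np.sort(B[m]);print('tube top y range',b[:3].round(1),b[-3:].round(1))
g=b[(b<-5)];print('far end',g[:3].round(1))
im=p['pixels'][230:400,190:390];cv2.imwrite('pics/%s_c.png'%sys.argv[1],cv2.resize(im,None,fx=4,fy=3.5,interpolation=cv2.INTER_CUBIC))
E
python3 look.py s4
```

```text
tcp [-66.1248564  155.90459903  19.36567266] [ 0.7 -1.9 -0.6]
tube top y range [-35.8 -35.7 -35.5] [56.2 56.6 58.3]
far end [-35.8 -35.7 -35.5]
```

View pics/s4_c.png

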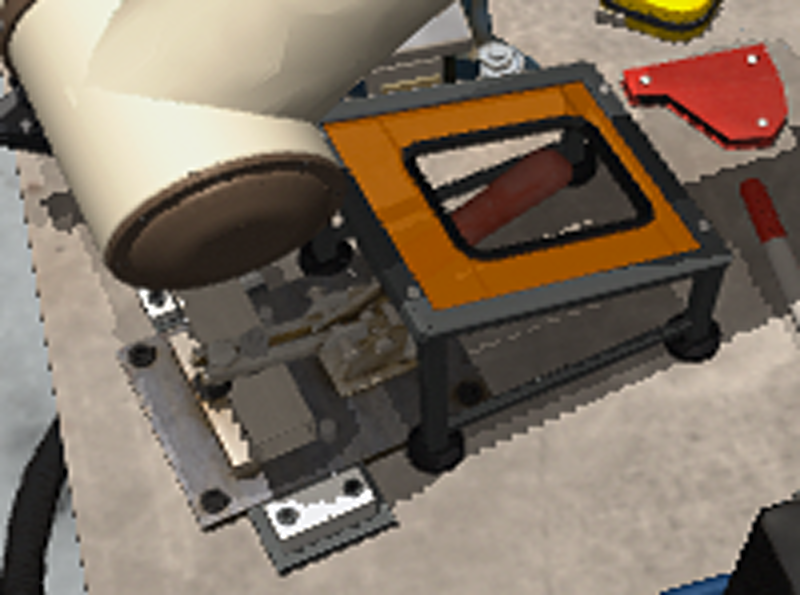

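```bash
python3 - <<'E'
from h import *
p=shot('scene');w=cloud(p)
for v,u in((285,245),(300,240),(300,225),(280,265),(272,272),(295,268),(302,228)):print(u,v,inv(w[v,u]).round())
print(telemetry.read_state()['joints'])
E
```

```text
245 285 [-73. -65. 348.]
240 300 [-85. -71. 329.]
225 300 [-102.  -64.  331.]
265 280 [-46. -64. 338.]
272 272 [-32. -51. 327.]
268 295 [-46. -66. 301.]
228 302 [-99. -65. 326.]
[ 1.89575268e-01  6.57631792e-01 -1.02282900e-01 -4.76605931e-04
 -8.10844405e-01  2.38458571e-02]
```

Request:
move_arm(deltas="-0.3 0 0 0 0 0; -0.3 0 0 0 0 0; -0.3 0 0 0 0 0; -0.3 0 0 0 0 0; -0.3 0 0 0 0 0; -0.3 0 0 0 0 0; -0.3 0 0 0 0 0; -0.2 0 0 0 0 0; -0.1 0 0 0 0 0; 0 0 0 0 0 0")

```text
clock: 8.1
position: [664.4, -10.9, 19.3]
ee_rot: [0.778, -0.628, -0.0, -0.0]
contact_force: [0.8, -2.6, 0.9]
gripper_width: 0.1
```

```bash
python3 look.py s5;  python3 - <<'E'
from h import *
w=np.load('scene1.npy').reshape(-1,3);
m=(w[:,1]>180)&(w[:,1]<480)&(w[:,0]>350);q=w[m];
for y in range(180,480,40):
    k=q[(q[:,1]>=y)&(q[:,1]<y+40)];t=k[k[:,2]>60];print(y,k[:,2].max().round(),t[:,0].min().round() if len(t) else None,t[:,0].max().round() if len(t) else None)
E
```

```text
tcp [-66.13784656 132.10892484  19.3406896 ] [ 0.8 -2.6  0.9]
tube top y range [-59.9 -59.6 -59.6] [27.6 27.8 27.9]
far end [-59.9 -59.6 -59.6]
180 119.0 816.0 856.0
220 140.0 674.0 855.0
260 135.0 479.0 809.0
300 92.0 480.0 649.0
340 429.0 350.0 518.0
380 454.0 350.0 517.0
420 458.0 350.0 515.0
460 459.0 350.0 435.0
```

Request:
move_arm(deltas="-0.1 0 0 0 0 0; -0.1 0 0 0 0 0; -0.1 0 0 0 0 0; -0.1 0 0 0 0 0; -0.1 0 0 0 0 0; 0 0 0 0 0 0")

```text
clock: 8.9
position: [663.4, -6.0, 19.4]
ee_rot: [0.778, -0.628, -0.0, -0.0]
contact_force: [0.9, -2.5, 1.9]
gripper_width: 0.4
```

Request:
move_arm(deltas="-0.05 0 0 0 0 0; -0.05 0 0 0 0 0; 0 0 0 0 0 0")

```text
clock: 9.28
position: [663.2, -5.3, 19.3]
ee_rot: [0.778, -0.628, 0.0, 0.0]
contact_force: [-0.1, -4.0, 1.3]
gripper_width: -0.4
```

Request:
move_arm(deltas="-0.05 0 0 0 0 0; -0.05 0 0 0 0 0; 0 0 0 0 0 0")

```text
clock: 9.65
position: [663.1, -5.2, 19.4]
ee_rot: [0.778, -0.628, 0.0, 0.0]
contact_force: [1.4, -7.1, 0.5]
gripper_width: -0.2
```

Request:
move_arm(deltas="-0.05 0 0 0 0 0; -0.05 0 0 0 0 0; 0 0 0 0 0 0")

```text
clock: 10.02
position: [663.1, -5.1, 19.4]
ee_rot: [0.778, -0.628, 0.001, 0.001]
contact_force: [2.9, -9.8, 0.0]
gripper_width: -0.2
```

```bash
python3 look.py s6
```

```text
tcp [-66.05851377 126.16312613  19.38155401] [ 2.9 -9.8  0. ]
tube top y range [-61.9 -61.8 -61.7] [0.9 0.9 1. ]
far end [-61.9 -61.8 -61.7]
```

View pics/s6_c.png

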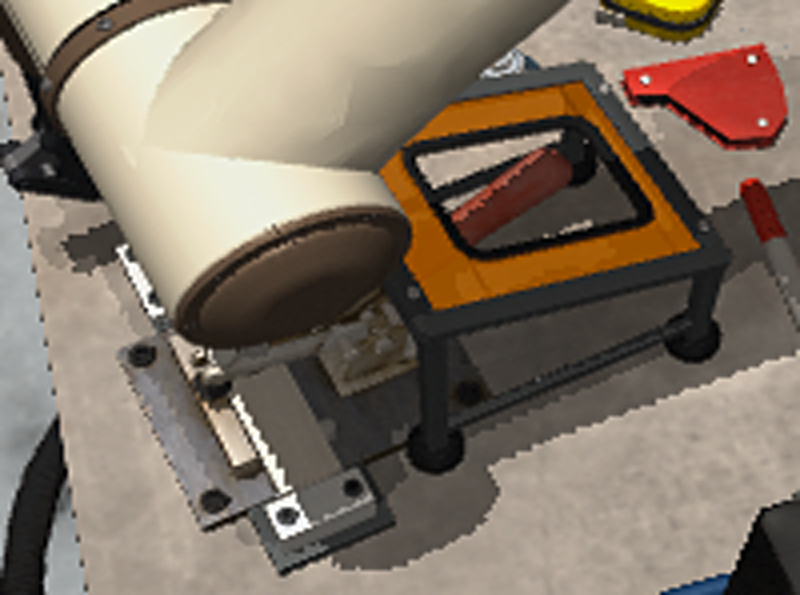

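Request:
move_arm(deltas="0.5 0 0 0 0 0; 1 0 0 0 0 0; 1.5 0 0 0 0 0; 1 0 -1 0 0 0; 0 0 -4 0 0 0; 0 0 -5 0 0 0; 0 0 -5 0 0 0; 0 0 -5 0 0 0; 0 0 -2.5 0 0 0; 0 0 0 0 0 0")

```text
clock: 11.32
position: [672.3, -42.7, 248.2]
ee_rot: [0.778, -0.628, 0.002, -0.002]
contact_force: [-0.4, -0.5, -0.7]
gripper_width: 0.0
```

```bash
python3 look.py s7; python3 - <<'E'
from h import *
w0=np.load('scene1.npy').reshape(-1,3)
p=shot('scene');w=cloud(p).reshape(-1,3)
t=np.array(telemetry.read_state()['position']);print(t)
d=(w[:,2]-w0[:,2])
m=(w[:,2]>200)&((d>30)|np.isnan(d))&(np.hypot(*(w[:,:2]-t[:2]).T)<350)
q=w[m]-t
for a in range(-300,320,40):
    k=q[(q[:,1]>=a)&(q[:,1]<a+40)]
    if len(k)>10:print('dy',a,'dx',k[:,0].min().round(),k[:,0].max().round(),'dz',k[:,2].min().round(),k[:,2].max().round())
E
```

```text
tcp [-67.10247733 164.9182619  248.15936397] [-0.4 -0.5 -0.7]
tube top y range [-61.9 -61.6 -61.3] [114.1 114.2 115. ]
far end [-61.9 -61.6 -61.3]
[670.64053589 -42.5827463  243.94954586]
dy -20 dx -42.0 63.0 dz -1.0 361.0
dy 20 dx -47.0 59.0 dz 54.0 361.0
dy 60 dx -51.0 30.0 dz 298.0 339.0
dy 100 dx -221.0 26.0 dz 285.0 400.0
dy 140 dx -317.0 18.0 dz 286.0 402.0
dy 180 dx -126.0 10.0 dz 257.0 342.0
dy 220 dx -60.0 3.0 dz 270.0 330.0
```

View pics/s7.png

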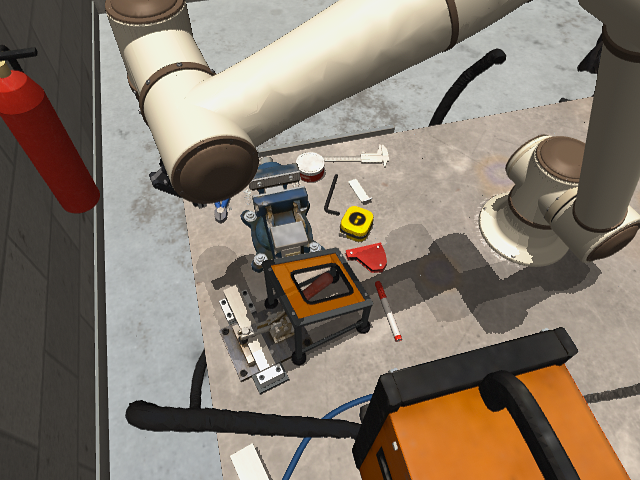

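```bash
python3 - <<'E'
from h import *
W=[cloud(shot(n,'q_'+n+'.png')) for n in('scene','top')]
for n,w in zip(('scene','top'),W):
    q=w.reshape(-1,3);q=q[(q[:,1]>200)&(q[:,0]>200)&(q[:,0]<620)&(q[:,1]<600)]
    for x in range(300,600,20):
        k=q[(q[:,0]>=x)&(q[:,0]<x+20)]
        r=[]
        for z in range(240,480,40):
            t=k[(k[:,2]>=z)&(k[:,2]<z+40)];r.append(int(np.percentile(t[:,1],1)) if len(t)>5 else None)
        print(n,x,r)
E
```

```text
scene 300 [None, None, None, 346, None, None]
scene 320 [None, None, None, 344, None, None]
scene 340 [None, None, None, 345, None, None]
scene 360 [None, None, None, 344, None, None]
scene 380 [None, None, None, 344, None, None]
scene 400 [None, None, None, 345, 376, 391]
scene 420 [None, None, None, 345, 380, 409]
scene 440 [None, None, None, 345, None, None]
scene 460 [None, None, None, 345, None, None]
scene 480 [None, None, None, 344, None, None]
scene 500 [347, 346, 346, 344, None, None]
scene 520 [None, None, None, None, None, None]
scene 540 [None, None, None, None, None, None]
scene 560 [None, None, None, None, None, None]
scene 580 [None, None, None, None, None, None]
top 300 [None, None, None, None, None, None]
top 320 [None, None, None, None, None, None]
top 340 [None, None, None, None, None, None]
top 360 [None, None, None, None, None, None]
top 380 [None, None, None, None, None, None]
top 400 [None, None, None, None, None, 433]
top 420 [None, None, None, None, None, None]
top 440 [None, None, None, None, None, None]
top 460 [None, None, None, 563, None, None]
top 480 [None, None, None, None, None, None]
top 500 [None, None, None, None, None, None]
top 520 [None, None, None, None, None, None]
top 540 [None, None, None, None, None, None]
top 560 [None, None, None, None, None, None]
top 580 [None, None, None, None, None, None]
```

View pics/q_top.png

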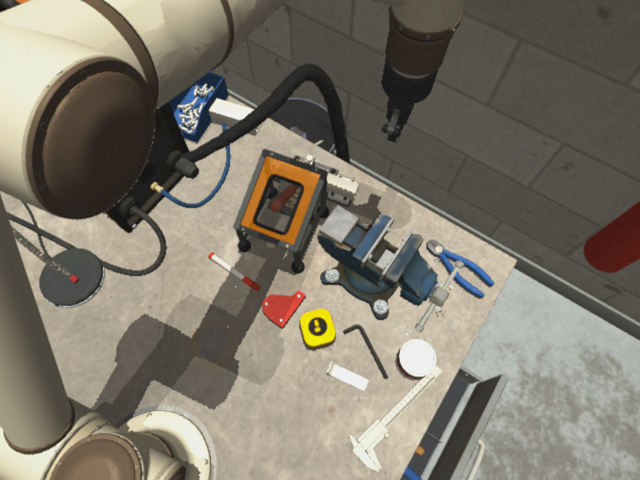

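```bash
python3 - <<'E'
from h import *
Rg=(R.from_matrix(Rt())*R.from_rotvec([0,-.1,0])).as_matrix()
plan(C(68,0,240),8,Rg)
E
```

```text
rotvec [ 0.003 -0.099 -0.001]
-2.05 1.67 0.04 0.000 -0.012 -0.000; -2.05 1.67 0.06 0.000 -0.012 -0.000; -2.05 1.67 0.09 0.000 -0.012 -0.000; -2.05 1.67 0.11 0.000 -0.012 -0.000; -2.05 1.67 0.14 0.000 -0.012 -0.000; -2.05 1.67 0.16 0.000 -0.012 -0.000; -2.05 1.67 0.19 0.000 -0.012 -0.000; -2.04 1.67 0.21 0.000 -0.012 -0.000
```

Request:
move_arm(deltas="-2.05 1.67 0 0 -0.0125 0; -2.05 1.67 0 0 -0.0125 0; -2.05 1.67 0.1 0 -0.0125 0; -2.05 1.67 0.1 0 -0.0125 0; -2.05 1.67 0.1 0 -0.0125 0; -2.05 1.67 0.2 0 -0.0125 0; -2.05 1.67 0.2 0 -0.0125 0; -2.05 1.67 0.2 0 -0.0125 0; 0 0 0 0 0 0; 0 0 0 0 0 0")

```text
clock: 12.78
position: [506.1, 89.8, 241.9]
ee_rot: [0.777, -0.627, -0.039, -0.031]
contact_force: [-0.1, 0.1, -1.6]
gripper_width: 0.2
```

```bash
python3 look.py s8; python3 - <<'E'
from h import *
s=telemetry.read_state();print(s['joints'],R.from_quat(s['ee_rot']).as_matrix()[:,2].round(3))
p=shot('top','t8.png');print([(inv(b['point']).round(),round(b['p'],2)) for b in eyes.boxes_of(p,'lever_pad')][:2])
E
```

```text
tcp [6.72539009e+01 1.31179480e-01 2.41945380e+02] [-0.1  0.1 -1.6]
tube top y range [-62.  -61.9 -61.6] [114.5 114.8 115.2]
far end [-62.  -61.9 -61.6]
[ 0.43099979  0.19228927 -0.19995958 -0.10615917 -1.15982375 -0.17682942] [-0.022  0.097 -0.995]
[(array([ 65.,   6., 132.]), 0.79)]
```

View pics/s8.png

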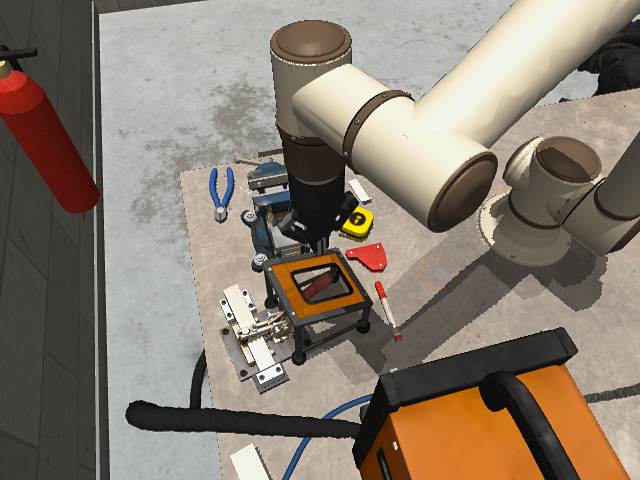

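View pics/t8.png

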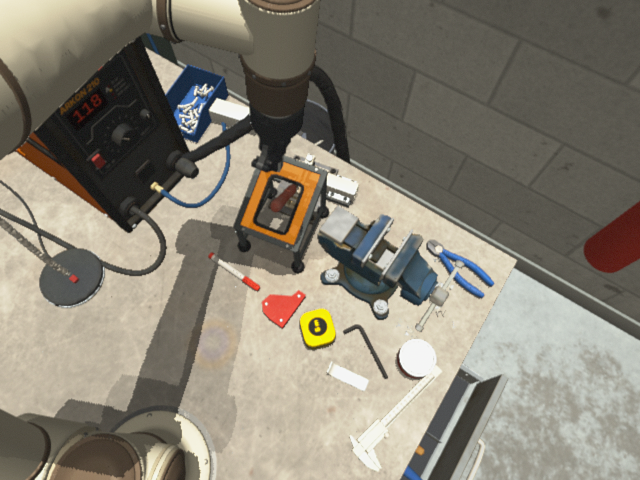

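```bash
python3 - <<'E'
from h import *
s=telemetry.read_state();t=np.array(s['position']);Rm=R.from_quat(s['ee_rot']).as_matrix()
p=shot('scene');w=cloud(p);im=p['pixels'][150:290,250:400];cv2.imwrite('pics/g.png',cv2.resize(im,None,fx=5,fy=4))
w2=cloud(shot('top'))
for n,w in(('s',w),('t',w2)):
  q=(w.reshape(-1,3)-t)@Rm
  q=q[(abs(q[:,0])<70)&(abs(q[:,1])<80)&(q[:,2]<5)&(q[:,2]>-120)]
  for z in range(-120,5,10):
    k=q[(q[:,2]>=z)&(q[:,2]<z+10)]
    if len(k)>3:print(n,z,'x',k[:,0].min().round(),k[:,0].max().round(),'y',k[:,1].min().round(),k[:,1].max().round(),len(k))
E
```

```text
s -120 x -12.0 9.0 y -43.0 40.0 103
s -110 x -21.0 7.0 y -48.0 44.0 240
s -100 x -21.0 12.0 y -61.0 59.0 449
s -90 x -19.0 12.0 y -63.0 60.0 357
s -80 x -19.0 2.0 y -58.0 57.0 259
s -70 x -19.0 12.0 y -49.0 49.0 215
s -60 x -15.0 11.0 y -41.0 41.0 277
s -50 x -15.0 10.0 y -35.0 31.0 150
s -40 x -13.0 -4.0 y -18.0 22.0 52
s -30 x -12.0 5.0 y -15.0 13.0 78
s -20 x -12.0 5.0 y -15.0 13.0 79
s -10 x -12.0 7.0 y -14.0 12.0 43
t -120 x -11.0 11.0 y 24.0 43.0 86
t -110 x -10.0 19.0 y 10.0 51.0 141
t -100 x -19.0 20.0 y 10.0 63.0 203
t -90 x -12.0 17.0 y -9.0 62.0 94
t -80 x 9.0 17.0 y -15.0 53.0 58
t -70 x 3.0 17.0 y -14.0 46.0 50
t -60 x -7.0 13.0 y -30.0 36.0 82
t -50 x 7.0 13.0 y -27.0 31.0 27
t -40 x 6.0 11.0 y -6.0 8.0 10
t -30 x 6.0 11.0 y -7.0 15.0 21
t -20 x 2.0 11.0 y -3.0 14.0 24
t -10 x -1.0 11.0 y -4.0 12.0 13
```

View pics/g.png

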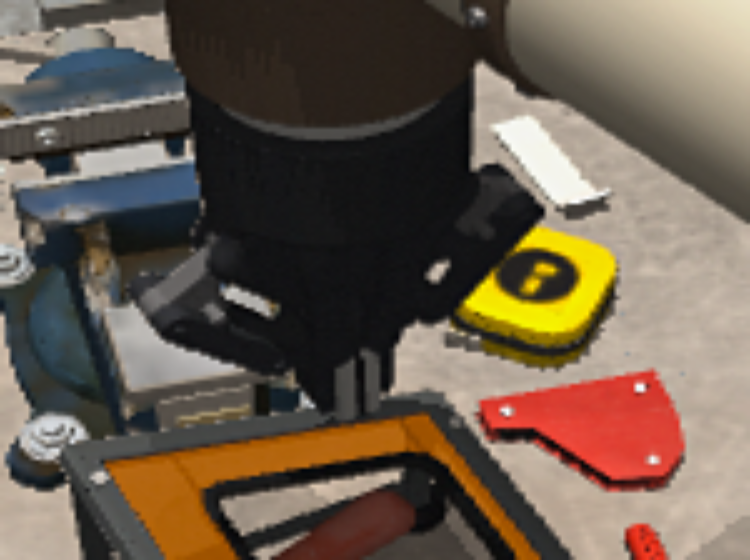

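```bash
cat >> h.py <<'E'
def Rl(a,b):
    ey=np.array([np.sin(TH),-np.cos(TH),0]);ex=np.array([-np.cos(TH),-np.sin(TH),0])
    return (R.from_rotvec(a*ey)*R.from_rotvec(-b*ex)).as_matrix()@Rt()
E
python3 - <<'E'
from h import *
plan(C(60,0,185),5,Rl(.25,.1))
print(-Rl(.25,.1)[:,2]@np.array([[-np.cos(TH),-np.sin(TH),0],[np.sin(TH),-np.cos(TH),0],[0,0,1]]).T)
E
```

```text
rotvec [ 0.249 -0.    -0.026]
0.11 -0.14 1.14 0.050 -0.000 -0.005; 0.11 -0.09 1.14 0.050 -0.000 -0.005; 0.11 -0.03 1.15 0.050 -0.000 -0.005; 0.11 0.03 1.15 0.050 -0.000 -0.005; 0.11 0.09 1.14 0.050 -0.000 -0.005
[0.24616797 0.09983342 0.9640719 ]
```

Request:
move_arm(deltas="0.11 -0.14 1.1 0.05 0 -0.005; 0.11 -0.09 1.1 0.05 0 -0.005; 0.11 -0.03 1.1 0.05 0 -0.005; 0.11 0.03 1.1 0.05 0 -0.005; 0.11 0.09 1.1 0.05 0 -0.005; 0 0 0 0 0 0; 0 0 0 0 0 0")

```text
clock: 13.9
position: [513.5, 91.7, 188.2]
ee_rot: [0.775, -0.617, 0.04, -0.129]
contact_force: [-0.4, -0.4, -0.5]
gripper_width: 0.3
```

```bash
python3 look.py s9;python3 - <<'E'
from h import *
plan(C(60,0,152),3,Rl(.25,.1))
shot('top','t9.png')
im=cv2.imread('pics/t9.png')[100:280,180:400];cv2.imwrite('pics/t9c.png',cv2.resize(im,None,fx=3.5,fy=3.3))
E
```

```text
tcp [ 5.96134048e+01 -1.15469099e-01  1.88221006e+02] [-0.4 -0.4 -0.5]
tube top y range [-61.9 -61.7 -61.4] [114.7 114.7 114.8]
far end [-61.9 -61.7 -61.4]
rotvec [-0.002 -0.    -0.   ]
0.12 0.32 1.16 -0.001 -0.000 -0.000; 0.12 0.32 1.16 -0.001 -0.000 -0.000; 0.12 0.32 1.16 -0.001 -0.000 -0.000
```

View pics/s9_c.png

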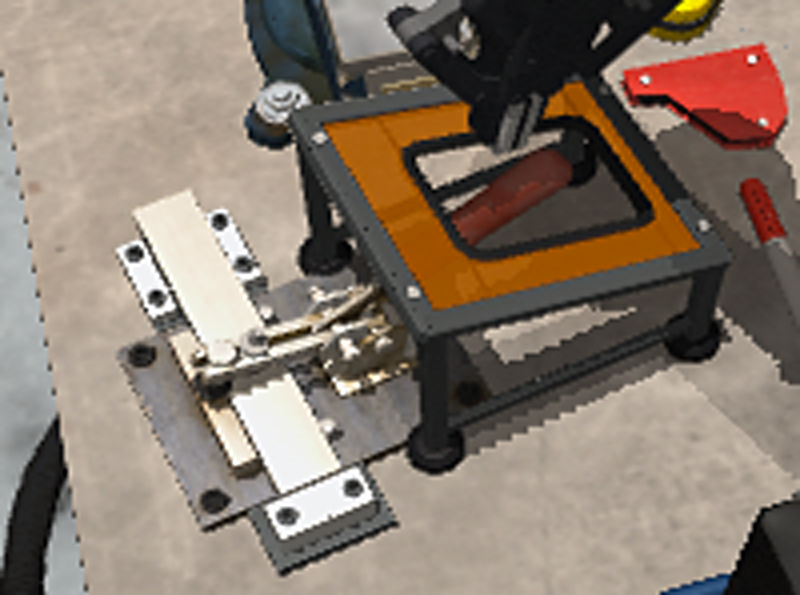

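View pics/t9c.png

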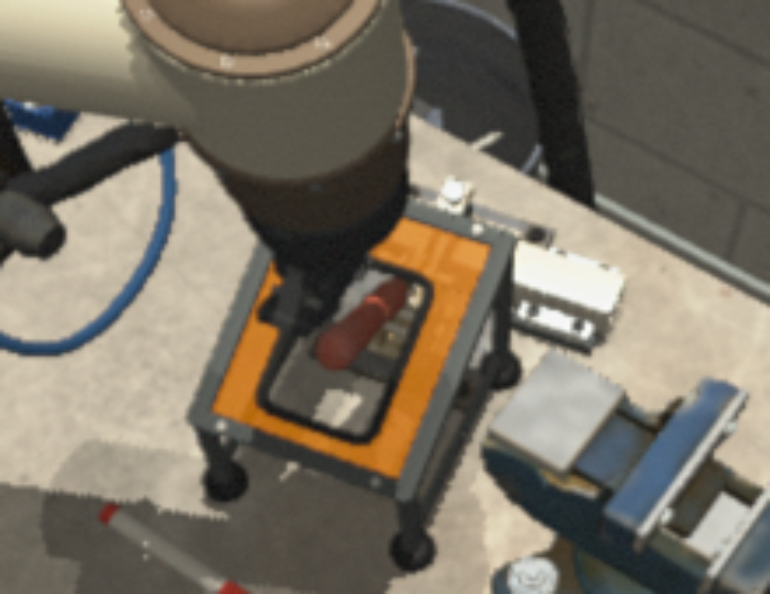

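Request:
move_arm(deltas="0.12 0.3 1.2 0 0 0; 0.12 0.3 1.2 0 0 0; 0.1 0.3 1 0 0 0; 0 0 0 0 0 0")

```text
clock: 14.5
position: [511.7, 91.2, 150.7]
ee_rot: [0.775, -0.618, 0.039, -0.127]
contact_force: [-0.5, 0.2, -0.1]
gripper_width: 0.1
```

```bash
python3 look.py s10;python3 - <<'E'
from h import *
plan(C(76,0,96),20,Rl(.25,.1))
E
```

```text
tcp [6.14634080e+01 1.86765718e-02 1.50655751e+02] [-0.5  0.2 -0.1]
tube top y range [-61.9 -61.9 -61.7] [114.2 114.3 114.5]
far end [-61.9 -61.9 -61.7]
rotvec [ 0.    -0.001 -0.   ]
0.03 0.14 0.25 0.000 -0.000 -0.000; 0.03 0.14 0.25 0.000 -0.000 -0.000; 0.03 0.14 0.25 0.000 -0.000 -0.000; 0.03 0.14 0.25 0.000 -0.000 -0.000; 0.03 0.14 0.25 0.000 -0.000 -0.000; 0.03 0.14 0.25 0.000 -0.000 -0.000; 0.03 0.14 0.25 0.000 -0.000 -0.000; 0.03 0.14 0.25 0.000 -0.000 -0.000; 0.03 0.14 0.25 0.000 -0.000 -0.000; 0.03 0.14 0.25 0.000 -0.000 -0.000; 0.03 0.14 0.25 0.000 -0.000 -0.000; 0.03 0.14 0.25 0.000 -0.000 -0.000; 0.03 0.14 0.25 0.000 -0.000 -0.000; 0.03 0.14 0.25 0.000 -0.000 -0.000; 0.03 0.14 0.25 0.000 -0.000 -0.000; 0.03 0.14 0.25 0.000 -0.000 -0.000; 0.03 0.14 0.25 0.000 -0.000 -0.000; 0.03 0.14 0.25 0.000 -0.000 -0.000; 0.03 0.14 0.25 0.000 -0.000 -0.000; 0.03 0.14 0.25 0.000 -0.000 -0.000
```

View pics/s10_c.png

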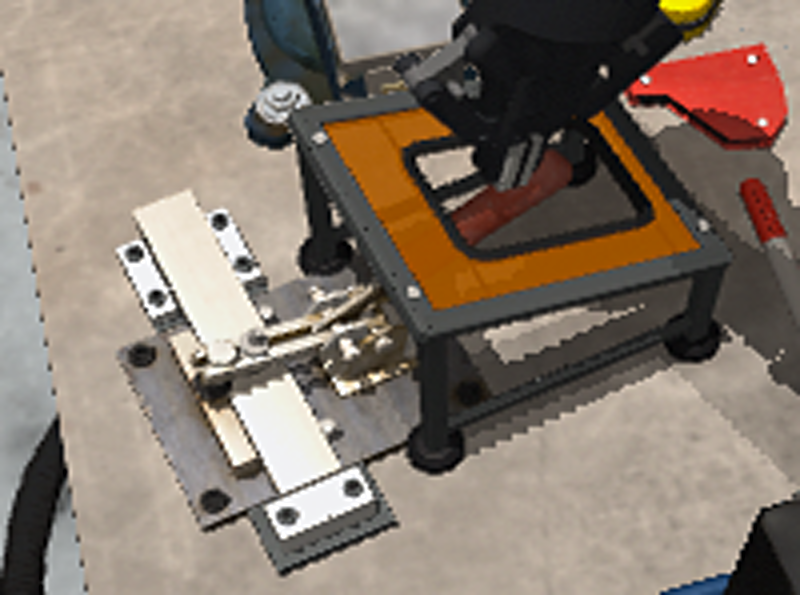

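Tip is at the grip, about (520,175) in the crop, clear of the edging. I start pressing along the swing.

Request:
move_arm(deltas="0.03 0.14 0.25 0 0 0; 0.03 0.14 0.25 0 0 0; 0.03 0.14 0.25 0 0 0; 0.03 0.14 0.25 0 0 0; 0.03 0.14 0.25 0 0 0; 0.03 0.14 0.25 0 0 0")

```text
clock: 15.3
position: [508.5, 90.4, 135.7]
ee_rot: [0.775, -0.617, 0.04, -0.129]
contact_force: [0.0, 0.2, 2.7]
gripper_width: -0.2
```

```bash
python3 look.py s11
```

```text
tcp [6.47866390e+01 8.18678222e-02 1.35650295e+02] [0.  0.2 2.7]
tube top y range [-61.9 -61.8 -61.6] [114.4 114.6 114.9]
far end [-61.9 -61.8 -61.6]
```

View pics/s11_c.png

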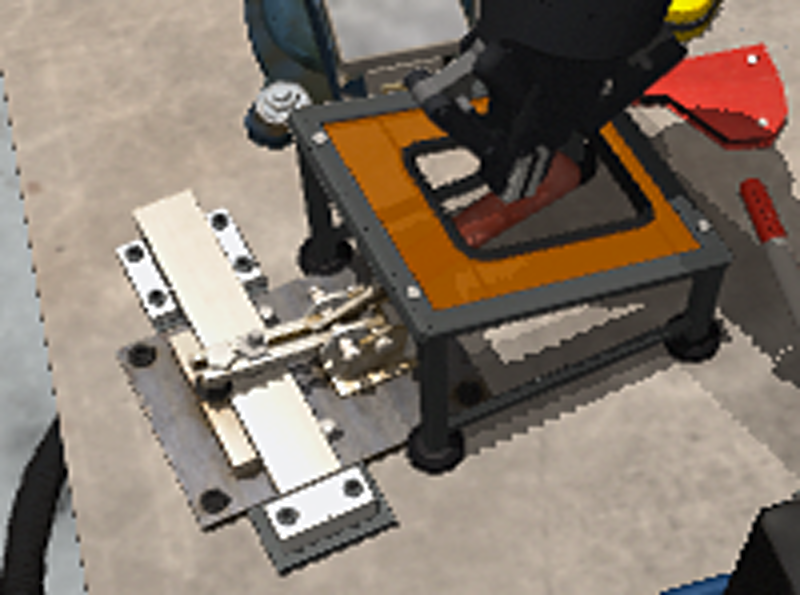

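Handle is moving at about 3 N, as expected. Continuing.

Request:
move_arm(deltas="0.03 0.14 0.25 0 0 0; 0.03 0.14 0.25 0 0 0; 0.03 0.14 0.25 0 0 0; 0.03 0.14 0.25 0 0 0; 0.03 0.14 0.25 0 0 0; 0.03 0.14 0.25 0 0 0; 0.03 0.14 0.25 0 0 0; 0.03 0.14 0.25 0 0 0; 0.03 0.14 0.25 0 0 0; 0 0 0 0 0 0")

```text
clock: 16.6
position: [501.6, 88.3, 109.9]
ee_rot: [0.775, -0.617, 0.04, -0.128]
contact_force: [-0.0, 0.2, 0.7]
gripper_width: -0.1
```

```bash
python3 look.py s12
```

```text
tcp [ 71.94621495   0.6120723  109.91516462] [-0.   0.2  0.7]
tube top y range [-61.8 -61.7 -61.7] [115.  115.1 115.3]
far end [-61.8 -61.7 -61.7]
```

View pics/s12_c.png

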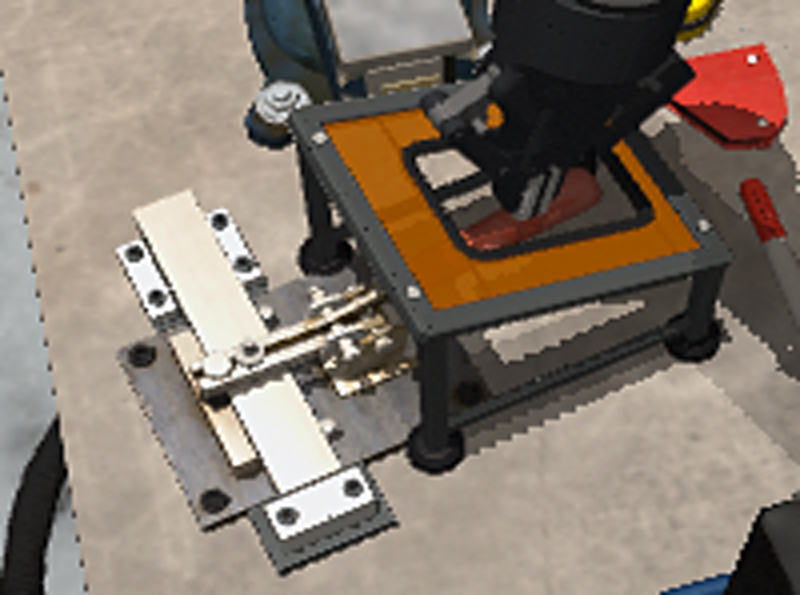

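Request:
move_arm(deltas="0.03 0.12 0.25 0 0 0; 0.03 0.1 0.25 0 0 0; 0.03 0.1 0.25 0 0 0; 0.02 0.06 0.2 0 0 0; 0 0 0 0 0 0")

```text
clock: 17.27
position: [500.4, 88.0, 99.8]
ee_rot: [0.775, -0.617, 0.04, -0.128]
contact_force: [0.1, -0.3, 1.3]
gripper_width: 0.1
```

Request:
move_arm(deltas="0.01 0.03 0.1 0 0 0; 0.01 0.03 0.1 0 0 0; 0 0 0 0 0 0")

```text
clock: 17.65
position: [500.5, 88.0, 98.0]
ee_rot: [0.775, -0.617, 0.04, -0.128]
contact_force: [-1.5, 0.2, 1.8]
gripper_width: 0.4
```

Request:
move_arm(deltas="0.01 0.03 0.1 0 0 0; 0.01 0.03 0.1 0 0 0; 0 0 0 0 0 0")

```text
clock: 18.02
position: [500.4, 88.0, 95.8]
ee_rot: [0.775, -0.617, 0.04, -0.128]
contact_force: [-0.3, -1.1, 1.9]
gripper_width: -0.1
```

Request:
move_arm(deltas="0.01 0.03 0.1 0 0 0; 0.01 0.03 0.1 0 0 0; 0 0 0 0 0 0")

```text
clock: 18.4
position: [500.3, 88.0, 94.1]
ee_rot: [0.775, -0.617, 0.04, -0.128]
contact_force: [-3.0, -0.1, 6.3]
gripper_width: -0.1
```

```bash
python3 look.py s13
```

```text
tcp [73.27671865  0.7278251  94.11844543] [-3.  -0.1  6.3]
tube top y range [-62.  -61.8 -61.5] [114.6 114.8 115.6]
far end [-62.  -61.8 -61.5]
```

View pics/s13_c.png

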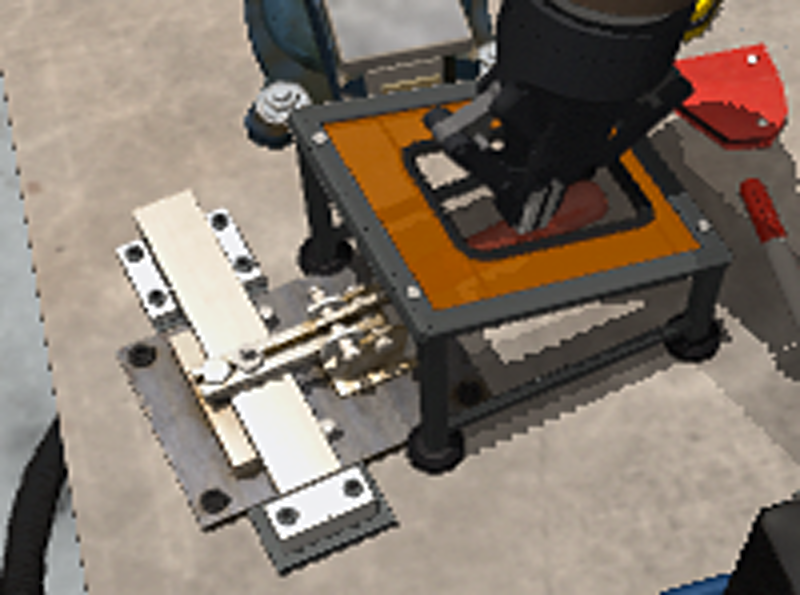

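Request:
move_arm(deltas="0.01 0.02 0.1 0 0 0; 0 0 0 0 0 0; 0 0 0 0 0 0")

```text
clock: 18.82
position: [500.3, 87.9, 93.6]
ee_rot: [0.775, -0.617, 0.04, -0.129]
contact_force: [-4.0, -1.3, 9.5]
gripper_width: 0.1
```

Request:
move_arm(deltas="0.01 0.02 0.1 0 0 0; 0 0 0 0 0 0; 0 0 0 0 0 0")

```text
clock: 19.2
position: [500.5, 88.0, 93.0]
ee_rot: [0.775, -0.617, 0.04, -0.129]
contact_force: [-6.3, -1.7, 12.3]
gripper_width: 0.0
```

Request:
move_arm(deltas="0.01 0.02 0.1 0 0 0; 0 0 0 0 0 0; 0 0 0 0 0 0")

```text
clock: 19.58
position: [500.5, 87.9, 92.5]
ee_rot: [0.775, -0.617, 0.04, -0.129]
contact_force: [-8.0, -1.8, 16.7]
gripper_width: -0.3
```

Request:
move_arm(deltas="0.01 0.02 0.1 0 0 0; 0 0 0 0 0 0; 0 0 0 0 0 0")

```text
clock: 19.95
position: [500.7, 88.0, 92.0]
ee_rot: [0.775, -0.617, 0.04, -0.129]
contact_force: [-9.5, -2.0, 20.6]
gripper_width: 0.0
```

Request:
move_arm(deltas="0.01 0.02 0.1 0 0 0; 0 0 0 0 0 0; 0 0 0 0 0 0")

```text
clock: 20.32
position: [500.7, 87.9, 91.4]
ee_rot: [0.775, -0.617, 0.041, -0.129]
contact_force: [-12.0, -2.4, 25.2]
gripper_width: -0.1
```

```bash
python3 look.py s14
```

```text
tcp [72.87024092  0.82152092 91.44230793] [-12.   -2.4  25.2]
tube top y range [-61.8 -61.6 -61.6] [114.7 115.  115.4]
far end [-61.8 -61.6 -61.6]
```

```bash
python3 - <<'E'
from h import *
p=shot('scene','s15.png');w=cloud(p)
hsv=cv2.cvtColor(p['pixels'],cv2.COLOR_BGR2HSV)
ex=np.array([-np.cos(TH),-np.sin(TH)]);ey=np.array([np.sin(TH),-np.cos(TH)])
A=(w[...,:2]-O)@ex;B=(w[...,:2]-O)@ey
m=(abs(B)<11)&(A>30)&(A<115)&(w[...,2]>65)&(w[...,2]<112)&(((hsv[...,0]<8)|(hsv[...,0]>172))&(hsv[...,1]>90))
print(m.sum())
for x in range(30,115,6):
    k=m&(A>=x)&(A<x+6)
    if k.sum(): print(x+3,np.max(w[...,2][k]).round(1), B[k].mean().round(1),k.sum(),'exp',round(82+(x+3-28)*12/82,1))
c=p['pixels'][235:330,250:385];cv2.imwrite('pics/s15c.png',cv2.resize(c,None,fx=5.9,fy=6,interpolation=cv2.INTER_CUBIC))
# clamp arm at spindle
for x in(-80,-66,-50,-40):
    k=(abs(A-x)<3)&(abs(B)<10)&(w[...,2]>42);print(x,np.percentile(w[...,2][k],[50,95]).round(1) if k.any() else None)
E
```

```text
225
45 84.8 1.1 2 exp 84.5
51 87.3 0.7 15 exp 85.4
57 87.1 0.0 17 exp 86.2
63 100.6 -1.6 24 exp 87.1
69 95.1 -7.2 6 exp 88.0
75 94.8 -7.8 7 exp 88.9
81 93.4 -8.4 10 exp 89.8
87 96.5 -7.1 18 exp 90.6
93 94.2 -5.6 28 exp 91.5
99 93.5 -3.8 38 exp 92.4
105 95.0 -3.4 34 exp 93.3
111 95.2 -3.7 26 exp 94.1
-80 [59.3 62.1]
-66 [59.7 73.1]
-50 [53.9 56.5]
-40 [54.  56.5]
```

View pics/s15c.png

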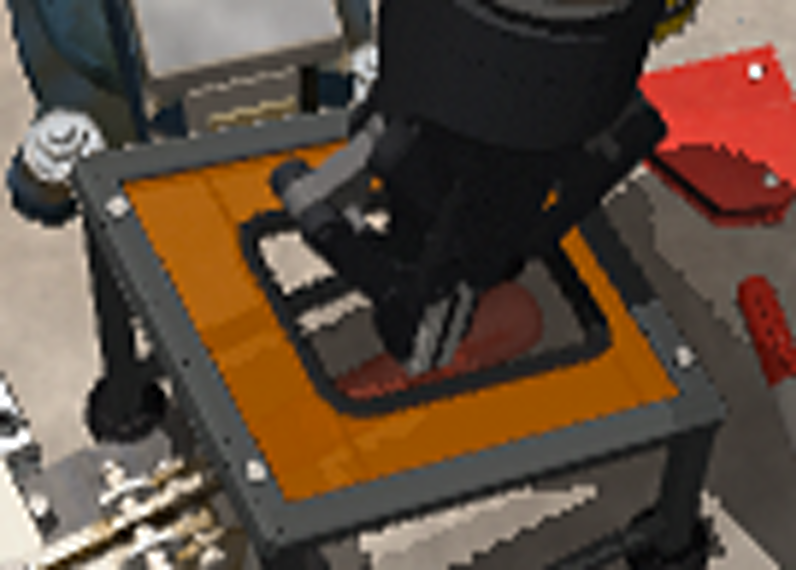

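Request:
move_arm(deltas="0.01 0.02 0.1 0 0 0; 0 0 0 0 0 0; 0.01 0.02 0.1 0 0 0; 0 0 0 0 0 0; 0 0 0 0 0 0")

```text
clock: 21.05
position: [500.6, 87.9, 90.4]
ee_rot: [0.775, -0.617, 0.041, -0.129]
contact_force: [-16.6, -3.5, 34.3]
gripper_width: 0.3
```

```bash
cat > ang.py <<'E'
from h import *
import sys
p=shot('scene',sys.argv[1]+'.png')
S=6;im=cv2.resize(p['pixels'],None,fx=S,fy=S,interpolation=cv2.INTER_CUBIC)
def rot(x,z,a):
    dx,dz=x+24,z-60;return x*0-24+dx*np.cos(a)-dz*np.sin(a),60+dx*np.sin(a)+dz*np.cos(a)
n=np.array([-12,82])/np.hypot(12,82)
for a,col in((0,(0,255,0)),(.02,(255,255,0)),(.06,(255,0,0))):
    pts=[]
    # capsule outline in vertical plane y=0: centre line 11 below top
    t=np.array([82,12])/np.hypot(12,82);c0=np.array([28,82])-11*n;c1=np.array([110,94])-11*n-11*t
    loop=[]
    for k in np.linspace(0,2*np.pi,24):
        # sphere-ish end silhouettes : circle in plane facing camera
        loop.append(k)
    cc=rot(*c1,a);cw=C(cc[0],0,cc[1]);u,v=proj(p,cw)
    d=np.linalg.norm(np.array(p['origin'])-cw);r=11*p['fx']/d
    cv2.circle(im,(int((u+.5)*S),int((v+.5)*S)),int(r*S),col,1)
c=im[235*S:330*S,250*S:385*S];cv2.imwrite('pics/%s_a.png'%sys.argv[1],c[:570,:])
E
python3 ang.py s16; python3 -c "
from h import *
print(telemetry.read_state()['contact_force'])"
```

```text
[-15.67280785  -3.56580295  34.5993634 ]
```

View pics/s16_a.png

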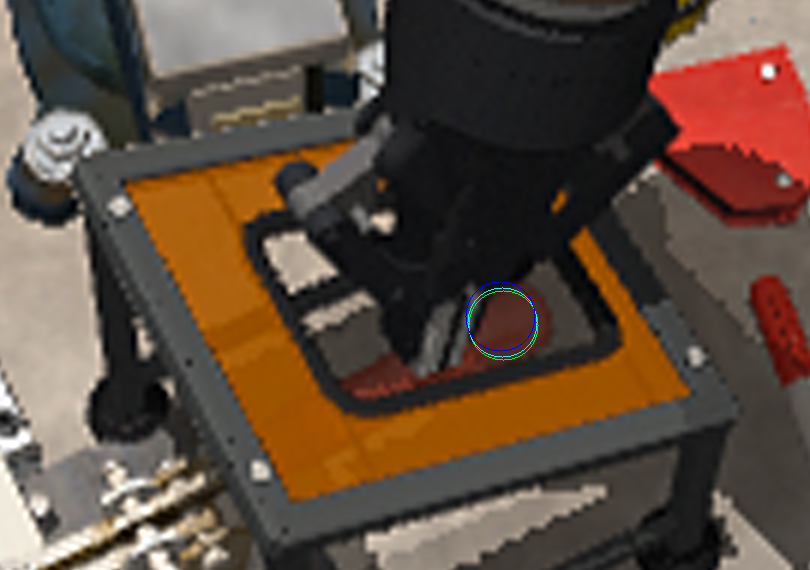

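Request:
move_arm(deltas="-0.03 -0.06 -0.3 0 0 0; -0.03 -0.06 -0.3 0 0 0; -0.05 -0.1 -0.5 0 0 0; -0.05 -0.1 -0.8 0 0 0; -0.1 -0.2 -1.5 0 0 0; -0.1 -0.2 -2 0 0 0; -0.1 -0.2 -2.5 0 0 0; -0.1 0 -3 0 0 0; 0 0 -3 0 0 0; 0 0 -3 0 0 0; 0 0 0 0 0 0; 0 0 0 0 0 0")

```text
clock: 22.6
position: [470.4, 70.0, 251.7]
ee_rot: [0.775, -0.618, 0.04, -0.128]
contact_force: [-0.5, 0.2, -0.4]
gripper_width: 0.1
```

```bash
python3 look.py s17; python3 ang.py s18; python3 - <<'E'
from h import *
for n in('scene','top'):
    w=cloud(shot(n))
    ex=np.array([-np.cos(TH),-np.sin(TH)]);ey=np.array([np.sin(TH),-np.cos(TH)])
    A=(w[...,:2]-O)@ex;B=(w[...,:2]-O)@ey
    for x in range(40,110,8):
        k=(abs(B)<4)&(A>=x)&(A<x+8)&(w[...,2]>60)&(w[...,2]<115)
        if k.sum()>2: print(n,x+4,np.percentile(w[...,2][k],90).round(1),'exp',round(82+(x+4-28)*12/82,1))
E
```

```text
tcp [106.33424439  11.97313051 251.68234083] [-0.5  0.2 -0.4]
tube top y range [-61.8 -61.6 -61.6] [114.3 114.5 114.6]
far end [-61.8 -61.6 -61.6]
scene 44 87.3 exp 84.3
scene 52 88.3 exp 85.5
scene 60 88.2 exp 86.7
scene 68 89.7 exp 87.9
scene 76 92.5 exp 89.0
scene 84 93.0 exp 90.2
scene 92 93.8 exp 91.4
scene 100 96.7 exp 92.5
scene 108 96.9 exp 93.7
top 44 87.2 exp 84.3
top 52 88.7 exp 85.5
top 60 90.1 exp 86.7
top 68 91.6 exp 87.9
top 76 93.8 exp 89.0
top 84 95.8 exp 90.2
top 92 96.1 exp 91.4
top 100 99.6 exp 92.5
top 108 99.8 exp 93.7
```

View pics/s17_c.png

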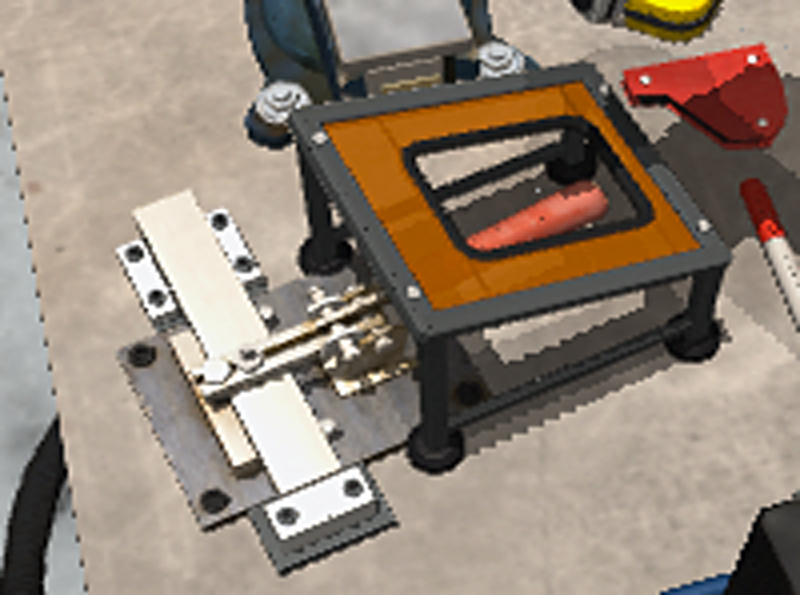

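View pics/s18_a.png

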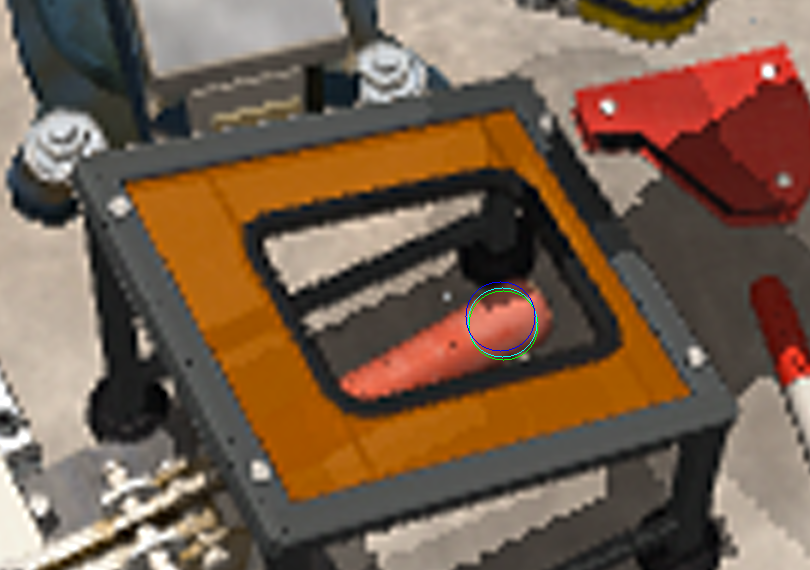

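```bash
python3 - <<'E'
from h import *
p=shot('top','tend.png');a=cv2.imread('pics/top1.png')
for o in('hex_key','strip_1','tape_measure','marker_r','paste_tin','weld_magnet_1','side_cutters'):
    print(o,[(np.round(b['point']),round(b['p'],2)) for b in eyes.boxes_of(p,o)][:1])
print(telemetry.read_state()['clock'])
E
```

```text
hex_key [(array([ 397., -196.,    6.]), 0.64)]
strip_1 [(array([ 644., -265.,   11.]), 0.33)]
tape_measure [(array([363., -93.,  36.]), 0.87)]
marker_r [(array([368., 115.,  14.]), 0.61)]
paste_tin [(array([ 422., -278.,   34.]), 0.76)]
weld_magnet_1 [(array([362., -19.,  15.]), 0.9)]
side_cutters [(array([ 644., -263.,   14.]), 0.74)]
23.2
```

View pics/tend.png

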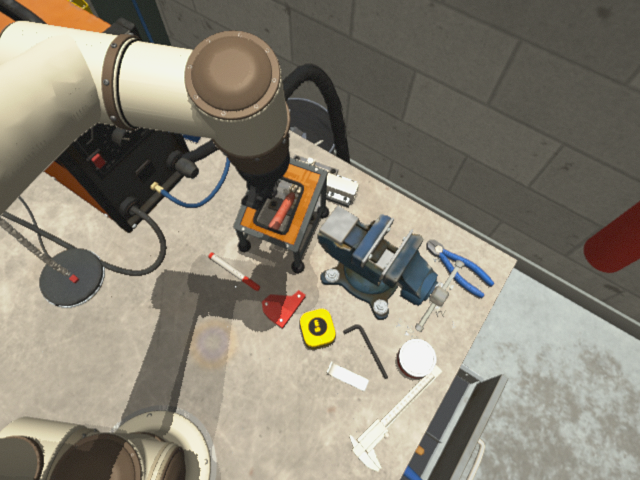

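Everything lies where it did at the start (tape at 318,328; cutters at 460,268; tin at 417,358), the arm is clear and the handle is down.

```bash
python3 -c "
from bench import arm
print(arm.job_done())"
```

```text
the job is handed in; nothing more can be done
None
```

I pushed the tube home against the end stop and pressed the red handle down through the window. The arm was clear of everything when I handed the job in, about 23 s in.

- **Tube:** I pushed its free end about 44 mm with shut fingers until it stalled on the stop at roughly 10 N. Afterwards its free end measured y ≈ 114.5–115 mm in the clamp frame, against 115 mm for fully home. The picture shows it flush with the block and lying in its rail. It had not moved after clamping.
- **Clamp:** I went in from above with the tool leaning slightly and pressed until the force rose to about 34 N with little further travel. After I let go, the grip came up by about 2 mm, which fits the expected spring-back to about 0.02 rad. The rubber tip appears to be on the tube.
- **Screen and other things:** By the gripper's measured outline it stayed clear of the screen, and no picture showed contact. The things on the table look unmoved in the pictures.

**Checks that disagreed:**
- **Grip height:** The released grip measured 1.5–4 mm above the fully-down line in the scene camera, and 3–7 mm above it in the top camera. Read literally, the top camera would mean about 0.05 rad raised instead of 0.02. I relied on the force and the spring-back instead.
- **TCP height:** Under load the TCP read about 3 mm lower than my contact estimate, probably because the fingers give a little.
- **Strip offcut:** The network put it at the side cutters with low confidence (0.33). The picture shows it in its place.

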